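# Shut off the wheel's water in the bench valve box

## Robot

A 7-joint arm with a two-finger parallel gripper is mounted at the origin on the work surface. World frame = base frame: x ahead of the robot, y to its left, z up, the work surface at z = 0. Lengths are in m, angles in rad, forces in N, time in s.
With the tool pointing down it reaches from about 0.4 to 0.875 m from the base axis. Payload 4.4 kg.
Tool frame: the origin (TCP) lies midway between the tips of the shut fingers; the grasp point (between the pads) lies 19 mm behind it; z points along the fingers, y is the line along which they close (so a half turn about z gives the same grasp; the last joint's range is limited). The gripper opens to 85 mm and grips with 20 to 120 N. Pads are 22 mm wide; open, the fingers measure 114 mm over their backs; the gripper's body (76 mm by 85 mm) begins 54 mm behind the grasp point. The pads swing forward as they close: fully open they stand 13 mm farther back than shut.
Start: joints at [-1.246, 0.628, 0.038, 1.517, -0.027, 0.996, -0.02], TCP at [0.248, 0.601, 0.204] pointing down, gripper open.
Joint ranges: [-3.06, 3.06], [-0.37, 2.12], [-1.25, 1.32], [0.18, 2.47], [-1.1, 4.24], [0.23, 1.98], [-2.94, 2.94]. Speed limits (rad/s): [2.57, 2.57, 3.14, 3.14, 3.14, 3.14, 3.14].

## Interface

Orientations are given as a rotation vector (axis times angle).
In Python, from bench import manip gives the robot as it stands.
- The arm moves only by the tool send_rows, never from a script. Its argument "steps" is a list of rows, each a list of 4 numbers: the shift along the tool's x, y, z in cm, then the turn about the tool's z in rad. In form: [[tx, ty, tz, twist], ...]. A call has 1 to 10 rows; each row is the pose to reach, as a shift and turn from the pose commanded when the call began, along the tool's axes at that moment; what a row does not reach only later rows make up. A row lasts 1/10 s, in which the tool goes at most 50 mm and 8.59 degrees, less where a joint would pass 70% of its speed; a pose out of reach is approached as far as the arm can. A call with a gripper value outside its range is refused whole. "fingers" is the opening, from 0 (shut) to 1 (fully open), set as the call begins (left out, the last holds). The fingers move at their own pace and stop on an object; the grip force is fixed at half the most. Time passes only in rows, so rows that repeat a pose let the fingers close. It gives the time, the measured TCP pose, the force, the opening and the grip force at its end, in the units of the state.
- manip.state(): the state, without advancing time (a new reading comes with each control period).
- manip.get_image(name): name is "scene" or "side" or "wrist"; returns a dict with "image" (384x512x3 uint8, red, green, blue), "depth" (384x512 float32, m along the optical axis (not along the pixel's ray), 0 where there is no reading), "fx", "fy", "cx", "cy" (pixels), "xyz" and "attitude" of the camera in the world. Camera axes: x right, y down, z forward; pixel columns grow to the right and rows downward; lengths in m; the calibration is good to about 2 mm. The wrist camera is an equidistant fisheye: a pixel r from the principal point sees the ray r / f radians off the axis. A picture is of the moment at which its call begins.
- manip.job_done(): hands the job in; it is judged then, once.
Trained networks look in the newest picture that a camera, given by its name, has taken for a name from the list of things; names that differ only in an ending like _2 or _b are one class to them, and where a whole thing is asked for, a point or a joint stands for the part that bears it (a point fixed in the world has none). Each returns a list of dicts, best first, with "confidence" (0 to 1); they miss things now and then, are a little off and sometimes report something else, mostly with a low value. They report only what shows in the picture. A call takes as long as a camera call.
- manip.boxes_of(label, camera): "position" ([column, row] in pixels, amid what is visible of it).
- manip.place_of(label, camera): "position" ([column, row] in pixels: a listed point, or the origin of a listed thing).
The state is a dict: "t": time; "joint_pos": joint angles; "joint_velocities": joint speeds; "joint_torque": joint torques, N m; "position": TCP position; "eef_rot": TCP orientation; "ft_force": force on the tool from outside, world axes, zero at the start; "wrist_torque": the same for the moment, N m; "gripper_width": opening from 0.0 (shut) to 1.0 (fully open); "finger_force": force on a finger pad.
Only numpy, scipy, OpenCV 4.12 (cv2) and the standard library are available. Lean on these libraries where they do the work, as an engineer would, in place of code of your own. Each camera call takes 0.05 s, during which the arm holds its last target. There are 200 camera calls.

## Task

Slide the wooden cover of the white water box fully aside, over the box's closed half as far as it goes, to uncover the two valves. Then push shut the valve whose lever ends in a round disc: a quarter turn clockwise, as far as it goes, until the lever lies across its pipe. Only push: do not lift the cover or pick anything up, leave the valve with the plain straight lever as it is, do not disturb the cup, jar, bowl and wooden rib, and finish clear of everything.

Things in the scene. Friction and masses are not known exactly. Their poses are not given: they have to be found in the camera images.
- box: Fixed white box, 298 mm (x) by 404 mm (y). Origin: on the bench under the middle of its opening; z up, +y points from the opening to the closed half. The opening (x -125 to 125 mm, y -85 to 85 mm, floor at 8 mm) holds both valves. A rim, top 95 mm above the bench, runs round the box and guides the cover: inner faces at x = +-139 mm and y = -97 and 291 mm.
- deck (a point): Middle of the flat solid deck that is the box's closed half (y 85 to 291 mm in the box's frame, 85 mm above the bench, level with the ledges round the opening that carry the cover). The open cover ends up lying on it.
- cover: Loose pale wooden cover, 274 mm (x) by 186 mm (y), 10 mm thick, 0.3 to 0.55 kg, lying inside the rim, 2 mm free on either side. Origin: centre of its underside (85 mm above the bench). It slides along the box's y with about 1 to 4 N: closed at y = 0 to 20 mm in the box's frame, fully open at 198 mm, against the end of the rim.
- batten (a point): Top centre of the darker batten fixed across the middle of the cover, along x, to push on: 150 mm long, 20 mm wide (y -10 to 10 mm in the cover's frame), its top 16 mm above the cover's upper face.
- disc_handle (a joint): Angle of the disc lever, rad: 0 = open (lever along its pipe, pointing to the box's +y); 1.571 = shut, at its stop (pointing to the box's +x). It grows clockwise seen from above, stays where it is left and starts at 0 to 0.3. Stiff: 0.12 N m (about 3 N at 45 mm from the axis).
- disc_axis (a point): Point on the upright axis of the valve to be shut, at mid-thickness of its lever, 71 mm above the bench (14 mm below the cover's underside). One valve stands near the box's x = -65 mm, the other near x = 40 mm, both near y = -40 mm; either may be the one with the disc. Frame turned like the box.
- disc_tip (a point): Centre of the round disc at the end of the lever to be pushed, 60 mm from its axis: 34 mm across, 12 mm thick (65 to 77 mm above the bench). The lever is a dark steel bar 14 mm wide and 10 mm thick (66 to 76 mm above the bench) with a round hub 22 mm across on the axis. The brass valve body below reaches up to 53 mm.
- plain_axis (a point): The same point on the axis of the other valve, which must be left as it is.
- plain_tip (a point): A point on the other valve's lever, 60 mm from its axis. That lever is a plain straight bar 14 mm wide, square-ended, 75 mm from axis to end, the same height as the other; it starts 0 to 0.3 rad clockwise of the box's +y.
- cup: Bystander: white ceramic cup, 76 mm across the rim, 85 mm tall, beyond the opening's end of the box (its -y end). Origin: centre of its underside.
- jar: Bystander: closed terracotta jar, 66 mm across, 85 mm tall, beside the box on its +x side. Origin: centre of its underside.
- bowl: Bystander: terracotta bowl, 120 mm across, 50 mm tall, beyond the closed half's end of the box (its +y end). Origin: centre of its underside.
- rib: Bystander: flat dark wooden rib, 50 by 100 by 12 mm, lying beside the closed half on the box's +x side. Origin: centre of its underside.

How it is judged:
By the outcome, as a careful person would: the job done as asked, in the order asked, and still so for the second after the job is handed in, with the robot touching nothing.
It also fails if it takes over 56 s, if anything falls off the work surface, if the arm or the gripper's body presses on something with over 40 N, if the wrist force passes 120 N, or if a joint passes its speed limit or range.

## Working session

There is one attempt and no reset: what is moved stays moved. The work goes in short steps, Python scripts to look and compute and a tool call to move; the robot and the scene stay as the last step left them, time stands still between calls to the robot, and variables do not carry over. Pictures are saved under pics/ and viewed, at most 10 in all, crops included, and the job is handed in when it is done.

Besides the shell and the picture viewer there is one more tool, called after ">>>" as name([rows], argument=value, ...), one row to a line, values as JSON. send_rows: Moves the arm, as the interface text tells. Its arguments: {"type":"object","properties":{"steps":{"type":"array"},"fingers":{"type":"number"}},"required":["steps"]}

```bash
mkdir -p pics; cat > h.py <<'E'
import numpy as np, cv2
from scipy.spatial.transform import Rotation as R
from bench import manip
def cam(n):
    c=manip.get_image(n); a=np.array(c["attitude"],float)
    c["R"]=R.from_rotvec(a).as_matrix() if a.size==3 else (a if a.shape==(3,3) else R.from_quat(a).as_matrix())
    return c
def ray(c,n,px):
    u=(px[0]-c["cx"])/c["fx"]; v=(px[1]-c["cy"])/c["fy"]
    if n=="wrist":
        r=np.hypot(u,v); d=np.array([np.sin(r)*u/max(r,1e-9),np.sin(r)*v/max(r,1e-9),np.cos(r)])
    else: d=np.array([u,v,1.])
    return c["R"]@d
def at_z(c,n,px,z):
    d=ray(c,n,px); p=np.array(c["xyz"]); return p+d*(z-p[2])/d[2]
def by_depth(c,n,px):
    z=c["depth"][int(round(px[1])),int(round(px[0]))]; d=ray(c,n,px); k=c["R"][:,2]@d
    return np.array(c["xyz"])+d*z/k
E
python3 - <<'E'
from h import *
np.set_printoptions(precision=3,suppress=True)
print(manip.state())
Z=dict(box=0,deck=.085,cover=.085,batten=.111,cup=0,jar=0,bowl=0,rib=0)
for n in("scene","side","wrist"):
    c=cam(n); print(n,c["xyz"],c["attitude"],c["fx"],c["cx"])
    cv2.imwrite(f"pics/{n}0.png",c["image"][:,:,::-1])
    for l in Z:
        for d in manip.place_of(l,n)[:1]:
            print(l,np.round(d["position"]),round(d["confidence"],2),at_z(c,n,d["position"],Z[l]))
E
cd pics; python3 -c "
import cv2,numpy as np
a=np.hstack([cv2.imread('scene0.png'),cv2.imread('side0.png')]);cv2.imwrite('both0.png',cv2.resize(a,(800,300)))"
```

```text
{'t': 0.0, 'joint_pos': array([-1.246,  0.629,  0.038,  1.518, -0.027,  0.996, -0.02 ]), 'joint_velocities': array([ 0.001,  0.001, -0.001, -0.001,  0.   ,  0.   ,  0.001]), 'joint_torque': array([ -0.   , -56.339,   1.226, -19.344,   0.011,   0.01 ,  -0.   ]), 'position': array([0.247, 0.6  , 0.203]), 'eef_rot': array([-0.61 , -3.082,  0.003]), 'ft_force': array([ 0.228, -0.244,  0.025]), 'wrist_torque': array([ 0.011,  0.015, -0.031]), 'finger_force': 0.0, 'gripper_width': 1.0027300465476887}
scene [ 1.243 -0.292  1.186] [-2.243 -1.354  0.418] 439.2095488160061 252.990703696935
deck [246. 170.] 0.57 [0.517 0.048 0.085]
cover [248. 172.] 0.74 [0.526 0.05  0.085]
batten [193. 193.] 0.72 [ 0.536 -0.133  0.111]
cup [149. 253.] 0.63 [ 0.596 -0.317  0.   ]
jar [233. 264.] 0.56 [ 0.744 -0.113  0.   ]
bowl [318. 174.] 0.73 [0.587 0.279 0.   ]
rib [284. 235.] 0.65 [0.732 0.065 0.   ]
side [ 0.514 -0.573  0.799] [-2.389  0.228 -0.084] 372.3313484876431 256.51712661889013
deck [213. 208.] 0.88 [0.518 0.045 0.085]
cover [232. 266.] 0.83 [ 0.542 -0.131  0.085]
batten [232. 258.] 0.56 [ 0.543 -0.128  0.111]
cup [274. 361.] 0.58 [ 0.597 -0.317  0.   ]
bowl [227. 160.] 0.9 [0.584 0.311 0.   ]
rib [287. 211.] 0.76 [0.722 0.07  0.   ]
wrist [0.177 0.629 0.374] [2.393 1.601 0.245] 297.3186396354542 262.42026107267907
```

View pics/both0.png

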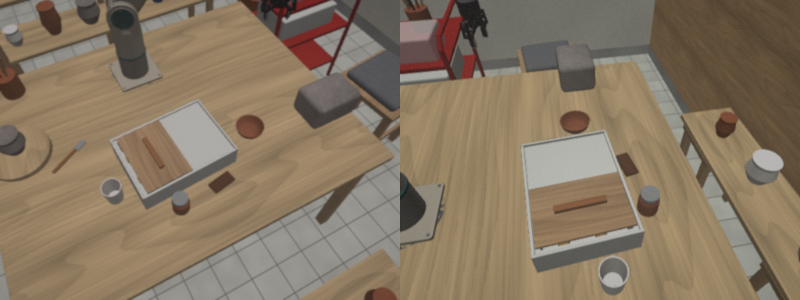

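View pics/side0.png

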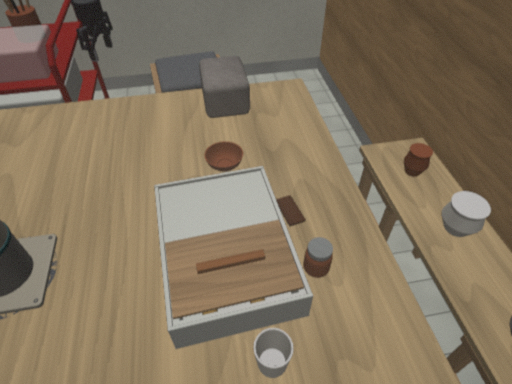

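The side view shows the box with the cover closed (batten from (197,268) to (265,254)), the cup near (272,352), jar (318,257), rib (290,210) and bowl (224,156). Next I'll get the box yaw from the rim corners.

```bash
python3 - <<'E'
from h import *
np.set_printoptions(precision=4,suppress=True)
c=cam("side")
W=np.array([at_z(c,"side",p,.095)[:2] for p in[(157,183),(265,170),(303,294),(168,332)]])
print(W, [np.linalg.norm(W[i]-W[(i+1)%4]) for i in range(4)])
B=np.array([[-.149,.299],[.149,.299],[.149,-.105],[-.149,-.105]])
A=W-W.mean(0);Bc=B-B.mean(0);U,S,V=np.linalg.svd(Bc.T@A);Rm=(U@V).T
yaw=np.arctan2(Rm[1,0],Rm[0,0]);o=W.mean(0)-Rm@B.mean(0);print("yaw",yaw,"origin",o,(W-(o+B@Rm.T)))
f=lambda p:Rm.T@(np.array(p)-o)
for n,p in dict(deck=(.518,.045),bat=(.543,-.128),bat2=(.536,-.133),cup=(.597,-.317),jar=(.744,-.113),bowl=(.585,.3)).items():print(n,f(p))
for p in[(197,265),(265,251)]:print(f(at_z(c,"side",p,.111)[:2]))
s=manip.state();T=R.from_rotvec(s["eef_rot"]).as_matrix();print(T)
print("target batten",o+Rm@[0,.0])
E
```

```text
[[ 0.3821  0.1516]
 [ 0.6723  0.1456]
 [ 0.6745 -0.2302]
 [ 0.399  -0.2578]] [np.float64(0.29025943026848466), np.float64(0.3757236252312735), np.float64(0.27683748076365294), np.float64(0.4097389217509202)]
yaw 0.029113419771851067 origin [ 0.5348 -0.1447] [[ 0.005   0.0017]
 [-0.0027 -0.013 ]
 [-0.0123  0.0151]
 [ 0.0101 -0.0039]]
deck [-0.0113  0.1901]
bat [0.0087 0.0164]
bat2 [0.0015 0.0116]
cup [ 0.0571 -0.1741]
jar [0.21   0.0256]
bowl [0.0631 0.443 ]
[-0.0676  0.0168]
[0.0824 0.0197]
[[-0.9246  0.3809  0.    ]
 [ 0.3809  0.9246  0.0001]
 [ 0.      0.     -1.    ]]
target batten [ 0.5348 -0.1447]
```

```bash
cat >> h.py <<'E'
def cloud(n):
    c=cam(n); v,u=np.mgrid[0:384,0:512]; x=(u-c["cx"])/c["fx"]; y=(v-c["cy"])/c["fy"]; d=c["depth"]
    if n=="wrist":
        r=np.maximum(np.hypot(x,y),1e-9); k=np.tan(np.minimum(r,1.4))/r; x,y=x*k,y*k
    P=np.stack([x*d,y*d,d],-1)@c["R"].T+np.array(c["xyz"]); return c,P
E
python3 - <<'E'
from h import *
np.set_printoptions(precision=4,suppress=True)
for n in("scene","side"):
    c,P=cloud(n); roi=(P[...,0]>.33)&(P[...,0]<.75)&(P[...,1]>-.3)&(P[...,1]<.22)&(c["depth"]>0)
    m=(roi&(P[...,2]>.07)&(P[...,2]<.12)).astype(np.uint8)
    k,l,s,_=cv2.connectedComponentsWithStats(m); i=1+np.argmax(s[1:,4])
    Q=P[l==i][:,:2].astype(np.float32); r=cv2.minAreaRect(Q*1000);print(n,len(Q),r,np.median(P[l==i][:,2]))
    b=P[roi&(P[...,2]>.104)&(P[...,2]<.118)&(l==i)][:,:2].astype(np.float32);print("bat",len(b),cv2.minAreaRect(b*1000) if len(b) else 0)
E
```

```text
scene 11396 ((533.8828125, -46.10406494140625), (303.86602783203125, 404.8975830078125), 3.5345075130462646) 0.0905811395291426
bat 309 ((539.4473876953125, -131.049560546875), (151.3061065673828, 20.77412986755371), 4.020289421081543)
side 18832 ((533.8082275390625, -44.15953063964844), (298.1429138183594, 406.4594421386719), 3.437309980392456) 0.09327730449502131
bat 641 ((538.8430786132812, -128.92469787597656), (149.53543090820312, 21.639514923095703), 3.8002898693084717)
```

>>> send_rows([
  [-1.5,-1.6,0,-0.03],
  [-4.5,-4.8,0,-0.08],
  [-7.5,-8.0,0,-0.14],
  [-10.5,-11.2,0,-0.2],
  [-13.5,-14.4,0,-0.26],
  [-16.5,-17.6,0,-0.32],
  [-20,-21,0,-0.37],
  [-23.5,-24.5,0,-0.41],
  [-26.5,-28,0,-0.45],
  [-29,-31,0,-0.45],
], fingers=0)

```text
t: 2.5
position: [0.3985, 0.2013, 0.2044]
eef_rot: [-0.091, 3.139, -0.0]
ft_force: [1.7, -0.3, 0.7]
gripper_width: -0.002
finger_force: 0.0
```

```bash
cat >> h.py <<'E'
yaw=np.deg2rad(3.5); O=np.array([.5397,-.1418]); RB=np.array([[np.cos(yaw),-np.sin(yaw)],[np.sin(yaw),np.cos(yaw)]])
tobox=lambda p: RB.T@(np.array(p)[:2]-O)
def go(bx,by,z):
    "shift in tool axes, cm, to box xy and world z"
    s=manip.state(); T=R.from_rotvec(s["eef_rot"]).as_matrix(); w=np.r_[O+RB@[bx,by],z]
    ty=np.arctan2(T[1,1],T[0,1])-(yaw+np.pi/2)
    print("t",round(s["t"],2),"box",np.round(tobox(s["position"]),4),"z",round(s["position"][2],4),"F",np.round(s["ft_force"],2),"yaw err",round(ty,3),"tilt",np.round(T[:,2],3))
    print("shift cm",np.round(T.T@(w-s["position"])*100,2))
E
python3 -c "
from h import *
go(0,-.04,.15)"
```

```text
t 2.5 box [-0.12    0.3511] z 0.2044 F [ 1.73 -0.3   0.67] yaw err -0.003 tilt [ 0.001 -0.    -1.   ]
shift cm [-12.11 -39.07   5.46]
```

>>> send_rows([
  [-1.0,-3.0,0,0],
  [-2.5,-7.5,0,0],
  [-3.8,-12,0,0],
  [-5.2,-16.5,0,0],
  [-6.5,-21,0.5,0],
  [-8,-25.5,1.5,0],
  [-9.4,-30,2.5,0],
  [-10.8,-34.5,3.8,0],
  [-12.1,-38,5.2,0],
  [-12.1,-39,5.4,0],
])

```text
t: 3.5
position: [0.5418, -0.1836, 0.1485]
eef_rot: [0.084, -3.14, 0.004]
ft_force: [-0.9, -0.1, 0.7]
gripper_width: -0.003
finger_force: 0.0
```

```bash
python3 -c "
from h import *
go(0,-.04,.102)
c,P=cloud('wrist')
cv2.imwrite('pics/w1.png',c['image'][:,:,::-1])
b=P[(P[...,2]>.104)&(P[...,2]<.118)&(abs(P[...,0]-.54)<.1)&(abs(P[...,1]+.13)<.03)][:,:2].astype(np.float32)
print(len(b)); r=cv2.minAreaRect(b*1000); print(r, tobox(np.array(r[0])/1000))"
```

```text
t 3.5 box [-0.0005 -0.0418] z 0.1485 F [-0.93 -0.12  0.68] yaw err -0.008 tilt [-0.001 -0.002 -1.   ]
shift cm [-0.05  0.19  4.65]
4463
((537.7279052734375, -129.7368927001953), (147.52479553222656, 21.038249969482422), 3.4475672245025635) [-0.00123198  0.012161  ]
```

View pics/w1.png

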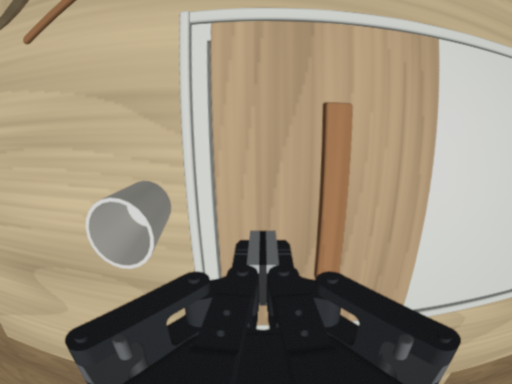

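>>> send_rows([
  [0,0.2,2,0.0],
  [0,0.2,4,0.0],
  [0,0.2,4.7,0.0],
  [0,0.2,4.7,0.0],
  [0,1,4.7,0],
  [0,2,4.7,0],
  [0,3,4.7,0],
  [0,4,4.7,0],
  [0,5,4.7,0],
  [0,6,4.7,0],
])

```text
t: 4.55
position: [0.5379, -0.1172, 0.1033]
eef_rot: [-0.094, 3.14, 0.0]
ft_force: [0.1, -0.2, -0.7]
gripper_width: 0.003
finger_force: 0.0
```

```bash
python3 -c "
from h import *
go(0,.165,.102)
c=cam('wrist')
cv2.imwrite('pics/w2.png',c['image'][:,:,::-1])"
```

```text
t 4.55 box [-0.0003  0.0247] z 0.1033 F [ 0.13 -0.18 -0.7 ] yaw err -0.001 tilt [ 0.  0. -1.]
shift cm [-1.000e-02  1.403e+01  1.300e-01]
```

View pics/w2.png

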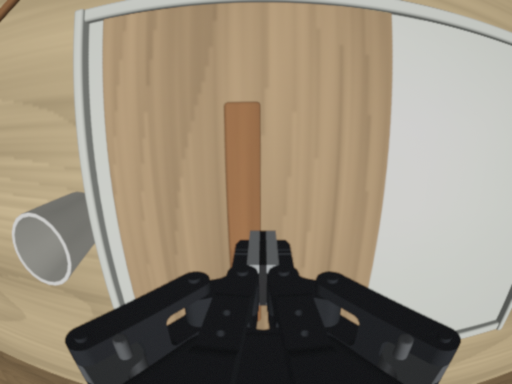

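```bash
cat >> h.py <<'E'
def bat(n):
    c,P=cloud(n); B=(P[...,:2]-O)@RB
    m=(P[...,2]>.105)&(P[...,2]<.117)&(abs(B[...,0])<.085)&(B[...,1]>-.03)&(B[...,1]<.23)&(c["depth"]>0)
    k,l,s,_=cv2.connectedComponentsWithStats(m.astype(np.uint8)); i=1+np.argmax(s[1:,4]); b=B[l==i]
    print(n,"batten box-frame",s[i,4],[ (round(float(x),1),round(float(y),1)) if 0 else (np.round(x,1),np.round(y,1)) for x,y in cv2.minAreaRect((b*1000).astype(np.float32))[:2]],"medz",np.round(np.median(P[l==i][:,2]),4))
    return c
E
python3 - <<'E'
from h import *
bat("wrist");c=bat("side")
cv2.imwrite("pics/s2.png",cv2.resize(c["image"][140:340,120:350,::-1],None,fx=3,fy=3,interpolation=cv2.INTER_CUBIC))
E
```

```text
wrist batten box-frame 5001 [(np.float64(-21.7), np.float64(12.2)), (np.float64(20.3), np.float64(107.6))] medz 0.1106
side batten box-frame 624 [(np.float64(0.1), np.float64(13.0)), (np.float64(22.7), np.float64(149.7))] medz 0.1107
```

View pics/s2.png

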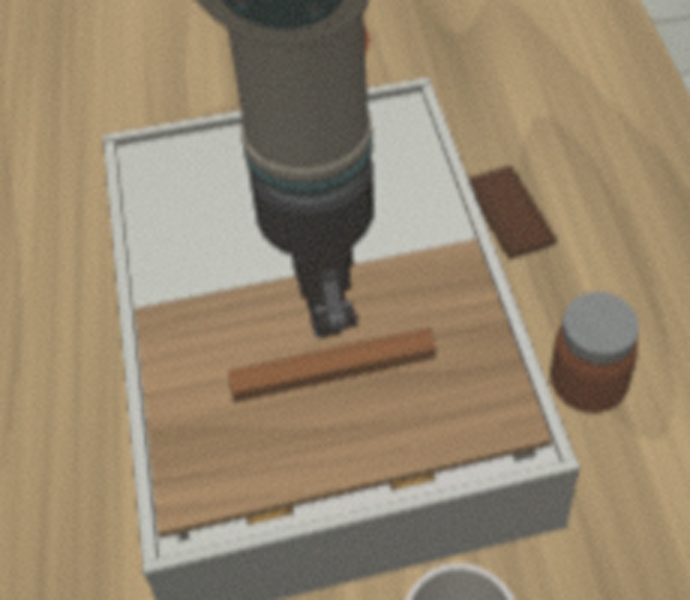

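The side view shows the gripper tip at crop (335,325), beyond the batten (crop (335,360)), and the cover is still closed at y ≈ 12 mm. The tip passed over the batten, so I'll back off and descend separately, checking the height.

```bash
python3 -c "
from h import *
go(0,-.04,.135)"
```

```text
t 4.7 box [-0.0002  0.0246] z 0.1031 F [-0.1  -0.56 -1.45] yaw err -0.0 tilt [-0.  0. -1.]
shift cm [-0.03 -6.45 -3.19]
```

>>> send_rows([
  [0,0.2,-1.5,0],
  [0,0.2,-3.5,0],
  [0,0.2,-4.0,0],
  [0,0.2,-4.0,0],
])

```text
t: 5.1
position: [0.5384, -0.1171, 0.1437]
eef_rot: [-0.091, 3.138, -0.001]
ft_force: [0.1, 0.2, 0.0]
gripper_width: -0.002
finger_force: 0.0
```

```bash
python3 -c "
from h import *
go(0,-.04,.14)"
```

```text
t 5.1 box [0.0002 0.0247] z 0.1437 F [0.15 0.25 0.05] yaw err -0.003 tilt [ 0.002 -0.001 -1.   ]
shift cm [ 0.   -6.47  0.37]
```

>>> send_rows([
  [0,-2,0,0],
  [0,-4.5,0,0],
  [0,-6.5,0,0],
  [0,-6.5,0,0],
  [0,-6.5,2,0],
  [0,-6.5,4.1,0],
  [0,-6.5,4.1,0],
  [0,-6.5,4.1,0],
])

```text
t: 5.9
position: [0.5412, -0.1803, 0.1017]
eef_rot: [0.094, -3.139, -0.001]
ft_force: [0.3, -0.6, 0.4]
gripper_width: 0.004
finger_force: 0.0
```

>>> send_rows([
  [0,0.5,0,0],
  [0,1,0,0],
  [0,1.5,0,0],
  [0,2,0,0],
])

```text
t: 6.3
position: [0.5407, -0.1605, 0.1026]
eef_rot: [-0.094, 3.139, 0.0]
ft_force: [-0.7, 0.4, 1.1]
gripper_width: 0.004
finger_force: 0.0
```

```bash
python3 -c "
from h import *
go(0,.1,.102)"
```

```text
t 6.3 box [-0.0001 -0.0187] z 0.1026 F [-0.69  0.42  1.05] yaw err -0.001 tilt [ 0.001  0.    -1.   ]
shift cm [1.000e-02 1.187e+01 6.000e-02]
```

Slowly, with a check around contact, and a little lower.

>>> send_rows([
  [0,0.5,0.2,0],
  [0,1,0.2,0],
  [0,1.5,0.2,0],
  [0,2,0.2,0],
])

```text
t: 6.7
position: [0.5392, -0.1409, 0.1001]
eef_rot: [0.093, -3.14, -0.0]
ft_force: [0.2, -0.2, -0.1]
gripper_width: -0.001
finger_force: 0.0
```

```bash
python3 -c "
from h import *
go(0,.1,.102)
bat('wrist')"
```

```text
t 6.7 box [-0.0004  0.0009] z 0.1001 F [ 0.21 -0.2  -0.11] yaw err -0.002 tilt [-0.  0. -1.]
shift cm [-0.02  9.91 -0.19]
wrist batten box-frame 4937 [(np.float64(-23.9), np.float64(12.4)), (np.float64(102.5), np.float64(20.3))] medz 0.1106
```

>>> send_rows([
  [0,0.4,0.1,0],
  [0,0.8,0.1,0],
  [0,1.0,0.1,0],
])

```text
t: 7.05
position: [0.5386, -0.1308, 0.099]
eef_rot: [0.093, -3.14, -0.0]
ft_force: [-0.0, -0.4, -0.7]
gripper_width: 0.001
finger_force: 0.0
```

```bash
python3 -c "
from h import *
go(0,.1,.102)
bat('wrist');c=bat('side')
cv2.imwrite('pics/s3.png',cv2.resize(c['image'][210:300,170:300,::-1],None,fx=6,fy=6,interpolation=cv2.INTER_CUBIC))"
```

```text
t 7.05 box [-0.0004  0.0111] z 0.099 F [-0.01 -0.44 -0.66] yaw err -0.002 tilt [-0.  0. -1.]
shift cm [-0.02  8.89 -0.29]
wrist batten box-frame 4686 [(np.float64(-35.4), np.float64(12.3)), (np.float64(79.5), np.float64(20.4))] medz 0.1106
side batten box-frame 573 [(np.float64(-0.0), np.float64(12.8)), (np.float64(149.8), np.float64(21.2))] medz 0.1106
```

View pics/s3.png

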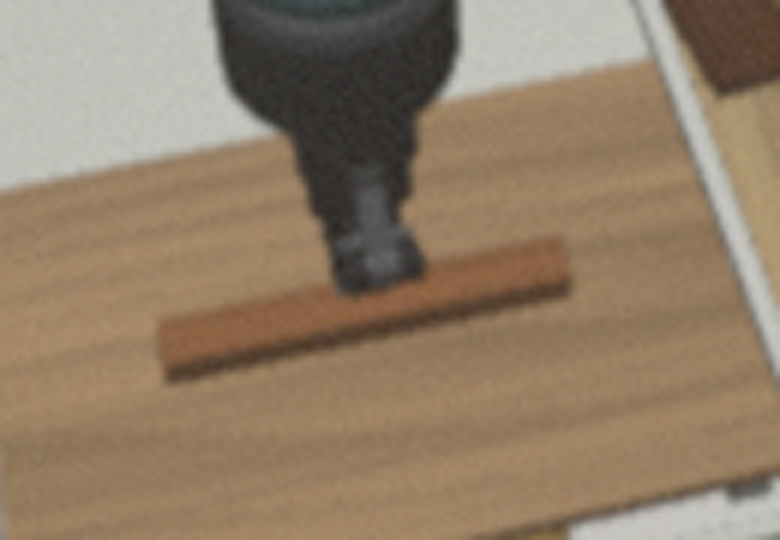

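The tip hovers on/above the batten's top, at crop (380,290), although z reads 0.099. I'll measure the true tip height from depth.

```bash
python3 - <<'E'
from h import *
np.set_printoptions(precision=4,suppress=True)
for n in("side","scene","wrist"):
    c,P=cloud(n); B=(P[...,:2]-O)@RB
    m=(abs(B[...,0])<.03)&(abs(B[...,1]-.011)<.03)&(P[...,2]>.116)&(P[...,2]<.16)&(c["depth"]>0)
    z=P[...,2][m]; print(n,m.sum(),np.percentile(z,[0,2,10,50]) if m.sum() else "")
    if m.sum():
        q=m&(P[...,2]<z.min()+.012); print("lowest part box x",B[q][:,0].min(),B[q][:,0].max(),"y",B[q][:,1].min(),B[q][:,1].max())
    if n=="side":
        v,u=np.where(m); 
        for col in(230,233,236): 
            print(col,[(r,round(float(P[r,col,2]),3)) for r in range(248,266,2)])
c=cam("wrist"); print("wrist cam",c["xyz"],"rel z", c["R"][:,2], manip.state()["joint_pos"])
E
```

```text
side 9 [0.1301 0.1302 0.1307 0.1342]
lowest part box x -0.010900473301016704 0.004139296605218263 y -0.0017850868300933413 0.008612561388683139
230 [(248, 0.226), (250, 0.216), (252, 0.219), (254, 0.219), (256, 0.216), (258, 0.212), (260, 0.111), (262, 0.11), (264, 0.107)]
233 [(248, 0.227), (250, 0.222), (252, 0.22), (254, 0.219), (256, 0.218), (258, 0.134), (260, 0.11), (262, 0.112), (264, 0.103)]
236 [(248, 0.214), (250, 0.215), (252, 0.22), (254, 0.217), (256, 0.215), (258, 0.111), (260, 0.111), (262, 0.11), (264, 0.102)]
scene 52 [0.1169 0.1269 0.1324 0.1434]
lowest part box x 0.0047937937897426204 0.019852611219101746 y 0.002329315288652555 0.006246590761418941
wrist 1562 [0.1281 0.1309 0.1349 0.1467]
lowest part box x -0.011922187458670052 -0.005865299251053305 y -0.004117459515692002 0.02316479707906828
wrist cam [ 0.4625 -0.1368  0.2686] rel z [ 0.2987  0.0173 -0.9542] [ 0.1829  0.6339  0.0091  1.8858 -0.009   0.6219  1.8272]
```

```bash
python3 - <<'E'
from h import *
np.set_printoptions(precision=4,suppress=True)
c,P=cloud("wrist"); cv2.imwrite("pics/w4.png",cv2.resize(c["image"][150:330,170:350,::-1],None,fx=3.3,fy=3.3,interpolation=cv2.INTER_CUBIC))
s=manip.state();print(s["position"],s["t"],s["gripper_width"])
for col in(256,263,270):
  for r in range(222,300,6): print(col,r,P[r,col],tobox(P[r,col])[1])
for z in(.0,.012,.025):
  p=np.array(s["position"])+[0,0,z]; q=c["R"].T@(p-c["xyz"]); th=np.arctan2(np.hypot(q[0],q[1]),q[2]); k=th*c["fx"]/np.hypot(q[0],q[1]); print(z,c["cx"]+k*q[0],c["cy"]+k*q[1])
E
```

```text
[ 0.5387 -0.1316  0.0991] 7.4 -0.0007336927293556197
256 222 [ 0.5322 -0.1366  0.1104] 0.005682382168810559
256 228 [ 0.536  -0.1364  0.1105] 0.005642261004365502
256 234 [ 0.528  -0.1363  0.1348] 0.006214395702677436
256 240 [ 0.5283 -0.1362  0.1407] 0.0063286461564208765
256 246 [ 0.5289 -0.136   0.1458] 0.006420097788878304
256 252 [ 0.5287 -0.1359  0.1518] 0.006540787374598271
256 258 [ 0.5284 -0.1358  0.1577] 0.006657825688114758
256 264 [ 0.5286 -0.1357  0.1622] 0.006741617484420431
256 270 [ 0.5272 -0.1357  0.1691] 0.006890300069777937
256 276 [ 0.5269 -0.1356  0.1737] 0.006980883504088403
256 282 [ 0.5289 -0.1355  0.1749] 0.006976908776321846
256 288 [ 0.5302 -0.1354  0.1771] 0.00699942950440959
256 294 [ 0.5355 -0.1352  0.174 ] 0.006867709877101939
263 222 [ 0.5316 -0.1325  0.1113] 0.009742939593400578
263 228 [ 0.5357 -0.1323  0.1106] 0.009733914805699554
263 234 [ 0.528  -0.1328  0.1344] 0.00970966835509982
263 240 [ 0.5278 -0.1328  0.1414] 0.009697557427826974
263 246 [ 0.5276 -0.1328  0.1478] 0.00968649562803986
263 252 [ 0.5284 -0.1328  0.152 ] 0.009677058035994281
263 
[... 519 characters left out ...]
1352] 0.013192737684202496
270 240 [ 0.5279 -0.1294  0.1408] 0.013064932327931048
270 246 [ 0.5273 -0.1296  0.148 ] 0.0128957573464352
270 252 [ 0.5281 -0.1297  0.1523] 0.012800979156620469
270 258 [ 0.5278 -0.1298  0.158 ] 0.01266905485389212
270 264 [ 0.5276 -0.13    0.1633] 0.012546809278315665
270 270 [ 0.5265 -0.1302  0.1696] 0.01239731871021779
270 276 [ 0.5268 -0.1303  0.1735] 0.012311594632568153
270 282 [ 0.5258 -0.1304  0.1789] 0.012183607402509202
270 288 [ 0.5294 -0.1302  0.1776] 0.012244665639383862
270 294 [ 0.5352 -0.1297  0.1739] 0.012379597373809623
0.0 263.7735195515023 224.68737505993585
0.012 263.85984913496105 233.06558873042084
0.025 263.9655147792984 243.39028458911758
```

View pics/w4.png

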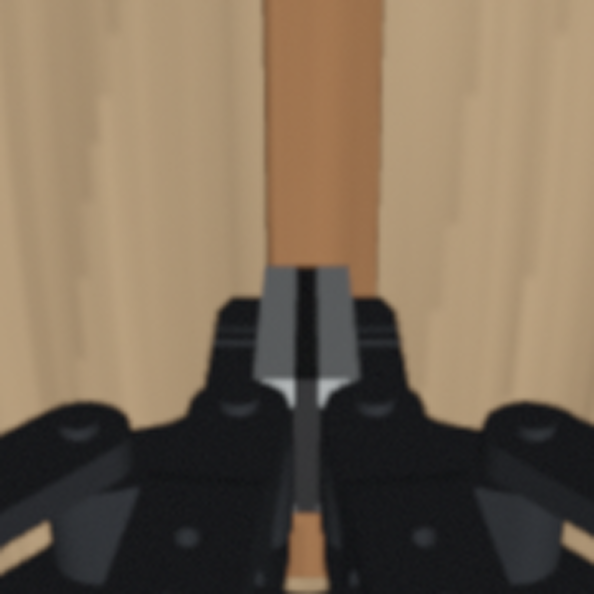

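The wrist close-up shows the pad tips ending at crop row ~265, above the batten. Depth puts the real tip at z≈0.130, about 31 mm above the reported TCP, with x and y right. I'll allow for this and come down behind the batten, watching the force.

>>> send_rows([
  [0,-1.5,0,0],
  [0,-3,0,0],
  [0,-3.8,0,0],
  [0,-3.8,0.8,0],
  [0,-3.8,1.6,0],
  [0,-3.8,2.2,0],
  [0,-3.8,2.2,0],
])

```text
t: 8.1
position: [0.54, -0.1682, 0.0757]
eef_rot: [0.095, -3.138, -0.002]
ft_force: [0.1, 0.2, 0.5]
gripper_width: -0.004
finger_force: 0.0
```

```bash
python3 - <<'E'
from h import *
go(0,.18,.07)
c,P=cloud("wrist")
for col in(256,263,270):
  for r in range(222,244,4): print(col,r,np.round(np.r_[tobox(P[r,col]),P[r,col,2]],4))
E
```

```text
t 8.1 box [-0.0014 -0.0263] z 0.0757 F [0.09 0.18 0.45] yaw err -0.001 tilt [-0.003  0.001 -1.   ]
shift cm [-0.12 20.63  0.6 ]
256 222 [-0.0115 -0.0307  0.0947]
256 226 [-0.0089 -0.0308  0.0945]
256 230 [-0.0122 -0.0305  0.1067]
256 234 [-0.0118 -0.0305  0.1106]
256 238 [-0.0127 -0.0303  0.1168]
256 242 [-0.0126 -0.0303  0.1208]
263 222 [-0.0115 -0.0269  0.0948]
263 226 [-0.0093 -0.0269  0.0953]
263 230 [-0.0122 -0.0269  0.1067]
263 234 [-0.0122 -0.0269  0.1114]
263 238 [-0.0116 -0.027   0.1146]
263 242 [-0.0123 -0.027   0.1202]
270 222 [-0.0115 -0.023   0.0947]
270 226 [-0.0091 -0.023   0.0949]
270 230 [-0.0121 -0.0233  0.1066]
270 234 [-0.0122 -0.0234  0.1114]
270 238 [-0.0114 -0.0235  0.1142]
270 242 [-0.0123 -0.0237  0.1204]
```

Confirmed: the tip is about 29 mm above the reported z. Down another 5 mm, then push.

>>> send_rows([
  [0,0.2,0.4,0],
  [0,0.8,0.5,0],
  [0,1.6,0.5,0],
  [0,2.4,0.5,0],
  [0,3.2,0.5,0],
  [0,4.0,0.5,0],
  [0,4.8,0.5,0],
])

```text
t: 8.85
position: [0.5381, -0.1208, 0.0721]
eef_rot: [-0.093, 3.14, -0.0]
ft_force: [0.4, -2.1, -0.2]
gripper_width: -0.004
finger_force: 1.0
```

```bash
python3 - <<'E'
from h import *
go(0,.18,.07)
bat("wrist")
E
```

```text
t 8.85 box [-0.0004  0.0211] z 0.0721 F [ 0.37 -2.11 -0.24] yaw err -0.002 tilt [ 0. -0. -1.]
shift cm [-1.000e-02  1.589e+01  2.100e-01]
wrist batten box-frame 7562 [(np.float64(-32.2), np.float64(43.6)), (np.float64(49.3), np.float64(85.1))] medz 0.1106
```

>>> send_rows([
  [0,1,0,0],
  [0,2.2,0,0],
  [0,3.4,0,0],
  [0,4.6,0,0],
  [0,5.8,0,0],
  [0,7,0,0],
  [0,8.2,0,0],
  [0,9.4,0,0],
  [0,10.6,0,0],
  [0,11.8,0,0],
])

```text
t: 9.9
position: [0.531, -0.0026, 0.0721]
eef_rot: [0.093, -3.14, 0.0]
ft_force: [-0.4, -3.1, 0.7]
gripper_width: -0.001
finger_force: 1.6
```

>>> send_rows([
  [0,0.8,0,0],
  [0,1.6,0,0],
  [0,2.2,0,0],
  [0,2.7,0,0],
  [0,3.1,0,0],
  [0,3.4,0,0],
])

```text
t: 10.5
position: [0.5291, 0.0305, 0.0721]
eef_rot: [0.093, -3.14, 0.0]
ft_force: [-0.0, -3.1, 1.7]
gripper_width: 0.004
finger_force: 1.7
```

```bash
python3 - <<'E'
from h import *
go(0,.18,.07)
bat("scene");bat("side")
E
```

```text
t 10.5 box [-1.000e-04  1.726e-01] z 0.0721 F [-0.03 -3.13  1.68] yaw err -0.002 tilt [-0. -0. -1.]
shift cm [-0.01  0.74  0.21]
scene batten box-frame 174 [(np.float64(33.2), np.float64(184.5)), (np.float64(86.7), np.float64(46.2))] medz 0.1102
side batten box-frame 196 [(np.float64(-42.3), np.float64(195.6)), (np.float64(22.7), np.float64(64.3))] medz 0.1106
```

Force is still sliding friction, so the cover isn't at its end yet. Push in small steps until the force rises.

>>> send_rows([
  [0,0.2,0,0],
  [0,0.4,0,0],
  [0,0.6,0,0],
  [0,0.7,0,0],
])

```text
t: 11.0
position: [0.529, 0.0333, 0.0721]
eef_rot: [-0.088, 3.14, -0.007]
ft_force: [0.9, -12.6, 0.5]
gripper_width: 0.0
finger_force: 6.3
```

>>> send_rows([
  [0,0.15,0,0],
  [0,0.3,0,0],
  [0,0.3,0,0],
])

```text
t: 11.3
position: [0.529, 0.0333, 0.0722]
eef_rot: [-0.085, 3.14, -0.011]
ft_force: [1.2, -16.4, 1.0]
gripper_width: -0.001
finger_force: 8.3
```

>>> send_rows([
  [0,-1,0,0],
  [0,-2,0,0],
  [0,-3,-1,0],
  [0,-5,-3.5,0],
  [0,-8,-7,0],
  [0,-12,-10,0],
  [0,-16,-11,0],
  [0,-19,-11,0],
  [0,-21,-11,0],
  [0,-21,-11,0],
])

```text
t: 12.3
position: [0.5407, -0.1731, 0.183]
eef_rot: [-0.085, 3.139, -0.003]
ft_force: [0.4, -0.5, 0.3]
gripper_width: 0.002
finger_force: 0.0
```

```bash
python3 - <<'E'
from h import *
np.set_printoptions(precision=4,suppress=True)
go(0,0,.15)
bat("side")
Z=dict(disc_axis=.071,disc_tip=.071,plain_axis=.071,plain_tip=.071)
for n in("scene","side","wrist"):
    c=cam(n)
    if n=="wrist": cv2.imwrite("pics/w5.png",c["image"][:,:,::-1])
    for l in Z:
        for d in manip.place_of(l,n)[:2]: print(n,l,np.round(d["position"]),round(d["confidence"],2),tobox(at_z(c,n,d["position"],Z[l])))
E
```

```text
t 12.3 box [-0.0009 -0.0313] z 0.183 F [ 0.38 -0.48  0.29] yaw err -0.007 tilt [ 0.001 -0.002 -1.   ]
shift cm [-0.06  3.14  3.29]
side batten box-frame 133 [(np.float64(-52.3), np.float64(197.9)), (np.float64(22.4), np.float64(42.5))] medz 0.1106
scene disc_axis [167. 194.] 0.98 [-0.0691 -0.0529]
scene disc_tip [193. 184.] 0.62 [-0.0579  0.0298]
scene plain_axis [189. 216.] 0.69 [ 0.0352 -0.0321]
scene plain_axis [285. 233.] 0.46 [0.2296 0.1795]
scene plain_tip [208. 215.] 0.62 [0.0615 0.0167]
scene plain_tip [149. 252.] 0.42 [ 0.083  -0.1789]
side disc_axis [206. 296.] 0.68 [-0.0666 -0.0384]
side disc_tip [204. 272.] 0.81 [-0.0607  0.0217]
side plain_axis [256. 290.] 0.89 [ 0.0403 -0.0518]
side plain_tip [255. 259.] 0.75 [0.0577 0.0243]
wrist disc_axis [240. 114.] 0.69 [-0.0622 -0.0483]
wrist disc_axis [284. 158.] 0.48 [-0.0203 -0.0074]
wrist disc_tip [311. 119.] 0.59 [-0.0579  0.0184]
wrist plain_axis [247. 219.] 0.98 [ 0.0435 -0.0441]
wrist plain_tip [306. 222.] 0.95 [0.0466 0.017 ]
```

View pics/w5.png

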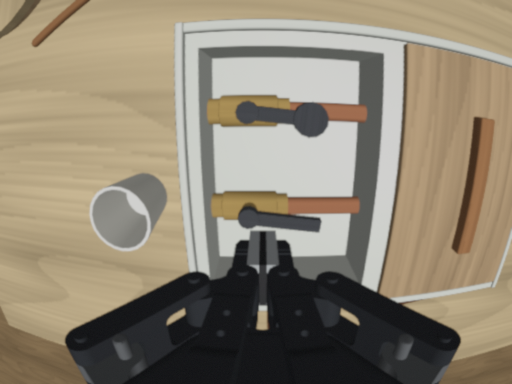

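The cover is fully open (batten at y ≈ 198 mm). In the wrist view the disc valve has its hub at (247,112) and disc at (311,119), and the plain lever runs from (248,218) to (320,225). I'll compute the lever pose and the push path.

```bash
python3 - <<'E'
from h import *
np.set_printoptions(precision=4,suppress=True)
c,P=cloud("wrist"); B=(P[...,:2]-O)@RB
m=(P[...,2]>.06)&(P[...,2]<.082)&(B[...,0]>-.12)&(B[...,0]<.0)&(abs(B[...,1])<.08)&(c["depth"]>0)
k,l,s,_=cv2.connectedComponentsWithStats(m.astype(np.uint8)); i=1+np.argmax(s[1:,4]); print("lever",s[i],np.median(P[l==i][:,2]))
b=B[l==i]; print(cv2.minAreaRect((b*1000).astype(np.float32)),b.min(0),b.max(0))
H=tobox(at_z(c,"wrist",(247,112),.076)); D=tobox(at_z(c,"wrist",(311,119),.077)); d=D-H
print("hub",H,"disc",D,np.linalg.norm(d),"theta",np.arctan2(d[0],d[1]))
s=manip.state();print(s["joint_pos"])
go(-.1,-.01,.183)
E
```

```text
lever [ 236  100   94   38 1989] 0.0763994776246818
((-58.587158203125, -9.104331970214844), (86.83769226074219, 33.121334075927734), 88.85266876220703) [-0.0758 -0.0524] [-0.0416  0.0343]
hub [-0.0647 -0.0423] disc [-0.0586  0.0168] 0.0593897958784374 theta 0.10280639882566894
[ 0.227   0.5344  0.0406  1.78   -0.0281  0.8278  1.9109]
t 13.15 box [-0.0005 -0.0275] z 0.182 F [ 0.76 -0.04  0.37] yaw err -0.002 tilt [-0.  0. -1.]
shift cm [ 9.96  1.73 -0.1 ]
```

>>> send_rows([
  [2.5,0.4,0,0],
  [6,1.0,0,0],
  [9,1.5,1,0],
  [9.6,1.6,3,0],
  [9.6,1.6,5.5,0],
  [9.6,1.6,8,0],
  [9.6,1.6,10,0],
  [9.6,1.6,11,0],
  [9.6,1.6,11,0],
])

```text
t: 14.05
position: [0.4434, -0.1588, 0.0711]
eef_rot: [0.093, -3.138, -0.001]
ft_force: [0.4, -0.2, 0.2]
gripper_width: 0.001
finger_force: 0.0
```

```bash
python3 - <<'E'
from h import *
go(-.0967,-.0113,.035)
c,P=cloud("wrist"); B=(P[...,:2]-O)@RB
for r in range(222,244,4): print(r,np.round(np.r_[B[r,263],P[r,263,2]],4))
cv2.imwrite("pics/w6.png",c["image"][:,:,::-1])
E
```

```text
t 14.05 box [-0.0971 -0.0111] z 0.0711 F [ 0.41 -0.16  0.25] yaw err -0.002 tilt [-0.002  0.001 -1.   ]
shift cm [-0.05 -0.03  3.61]
222 [-0.0714 -0.0114  0.0081]
226 [-0.0777 -0.0115  0.0302]
230 [-0.1074 -0.0116  0.1008]
234 [-0.108  -0.0116  0.1068]
238 [-0.1077 -0.0116  0.1106]
242 [-0.1076 -0.0116  0.1148]
```

View pics/w6.png

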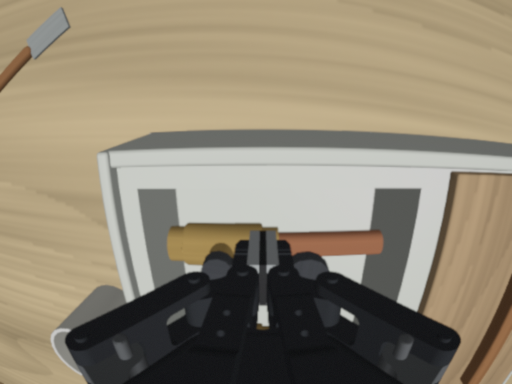

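Tip is at true z≈0.100 beside the lever, on the −x side, and free. Lower it to lever height.

>>> send_rows([
  [0,0,0.8,0],
  [0,0,1.8,0],
  [0,0,2.8,0],
  [0,0,3.5,0],
  [0,0,3.6,0],
  [0,0,3.6,0],
])

```text
t: 14.7
position: [0.4439, -0.1589, 0.0357]
eef_rot: [0.093, -3.139, -0.0]
ft_force: [0.2, 1.0, -0.2]
gripper_width: 0.001
finger_force: 0.0
```

```bash
python3 - <<'E'
from h import *
go(-.0967,-.0113,.035)
A=np.array([-.0647,-.0423]); s0=np.array([-.0967,-.0113])
def row(t,off=.018,r=.031):
    p=A+r*np.array([np.sin(t),np.cos(t)])+off*np.array([-np.cos(t),np.sin(t)]); d=(p-s0)*100
    return [round(-d[0],2),round(d[1],2),0,round(t,3)]
print("rows rel. to start pose (tool x=-box x, y=box y)")
for t in np.r_[np.arange(0,1.65,.12),1.571,1.6]: print(row(t))
E
```

```text
t 14.7 box [-0.0966 -0.0112] z 0.0357 F [ 0.19  1.01 -0.17] yaw err -0.002 tilt [-0.001  0.    -1.   ]
shift cm [ 0.01 -0.01  0.07]
rows rel. to start pose (tool x=-box x, y=box y)
[np.float64(-1.4), np.float64(0.0), 0, np.float64(0.0)]
[np.float64(-1.78), np.float64(0.19), 0, np.float64(0.12)]
[np.float64(-2.19), np.float64(0.34), 0, np.float64(0.24)]
[np.float64(-2.61), np.float64(0.44), 0, np.float64(0.36)]
[np.float64(-3.03), np.float64(0.48), 0, np.float64(0.48)]
[np.float64(-3.46), np.float64(0.47), 0, np.float64(0.6)]
[np.float64(-3.89), np.float64(0.42), 0, np.float64(0.72)]
[np.float64(-4.31), np.float64(0.31), 0, np.float64(0.84)]
[np.float64(-4.71), np.float64(0.15), 0, np.float64(0.96)]
[np.float64(-5.09), np.float64(-0.05), 0, np.float64(1.08)]
[np.float64(-5.44), np.float64(-0.3), 0, np.float64(1.2)]
[np.float64(-5.76), np.float64(-0.59), 0, np.float64(1.32)]
[np.float64(-6.04), np.float64(-0.91), 0, np.float64(1.44)]
[np.float64(-6.28), np.float64(-1.27), 0, np.float64(1.56)]
[np.float64(-6.3), np.float64(-1.3), 0, np.float64(1.571)]
[np.float64(-6.35), np.float64(-1.39), 0, np.float64(1.6)]
```

>>> send_rows([
  [-0.7,0,0,0],
  [-1.4,0,0,0],
  [-1.78,0.19,0,0.12],
  [-2.19,0.34,0,0.24],
  [-2.61,0.44,0,0.36],
  [-3.03,0.48,0,0.48],
  [-3.46,0.47,0,0.6],
  [-3.89,0.42,0,0.72],
  [-3.89,0.42,0,0.72],
])

```text
t: 15.6
position: [0.4819, -0.1519, 0.036]
eef_rot: [-1.019, -2.969, 0.0]
ft_force: [-3.9, -0.1, 0.6]
gripper_width: 0.003
finger_force: 1.5
```

```bash
python3 - <<'E'
from h import *
s=manip.state(); print(s["finger_force"]); go(-.0967,-.0113,.035)
T=R.from_rotvec(s["eef_rot"]).as_matrix()[:2,:2]; p0=tobox(s["position"])
th=yaw+np.pi/2-np.arctan2(T[1,1],T[0,1]); print("tool theta",th)
A=np.array([-.0647,-.0423])
for t in np.r_[.72,.84,.96,1.08,1.2,1.32,1.44,1.52,1.571,1.61]:
    p=A+.031*np.array([np.sin(t),np.cos(t)])+.018*np.array([-np.cos(t),np.sin(t)])
    print(np.round(T.T@RB@(p-p0)*100,2),round(t-th,2))
c,P=cloud("scene"); c2=cam("side")
for n,cc in(("scene",c),("side",c2)):
    for l in("disc_tip","disc_axis"):
        for d in manip.place_of(l,n)[:1]: print(n,l,round(d["confidence"],2),tobox(at_z(cc,n,d["position"],.071)))
E
```

```text
1.50259016903874
t 15.6 box [-0.0583 -0.0065] z 0.036 F [-3.92 -0.11  0.64] yaw err -0.722 tilt [-0.003  0.001 -1.   ]
shift cm [ 2.57 -2.9   0.11]
tool theta 0.722151054120735
[-0.08 -0.01] -0.0
[-0.46  0.18] 0.12
[-0.87  0.33] 0.24
[-1.28  0.43] 0.36
[-1.71  0.47] 0.48
[-2.14  0.47] 0.6
[-2.57  0.41] 0.72
[-2.85  0.35] 0.8
[-3.02  0.29] 0.85
[-3.15  0.25] 0.89
scene disc_tip 0.51 [-0.03601325  0.0176574 ]
scene disc_axis 0.61 [-0.05293107 -0.04311312]
side disc_tip 0.69 [-0.03151028  0.00429778]
side disc_axis 0.61 [-0.06661174 -0.03295906]
```

>>> send_rows([
  [-0.46,0.18,0,0.12],
  [-0.87,0.33,0,0.24],
  [-1.28,0.43,0,0.36],
  [-1.71,0.47,0,0.48],
  [-2.14,0.47,0,0.6],
  [-2.57,0.41,0,0.72],
  [-2.85,0.35,0,0.8],
  [-3.0,0.3,0,0.85],
  [-3.0,0.3,0,0.85],
])

```text
t: 16.8
position: [0.5083, -0.1673, 0.0358]
eef_rot: [-2.151, -2.288, -0.001]
ft_force: [-2.4, 1.8, -1.1]
gripper_width: 0.004
finger_force: 1.6
```

>>> send_rows([
  [-0.1,0,0,0],
  [-0.2,0,0,0],
  [-0.2,0,0,0],
])

```text
t: 17.1
position: [0.5083, -0.1673, 0.0358]
eef_rot: [-2.147, -2.288, -0.004]
ft_force: [-3.0, 7.8, 1.1]
gripper_width: 0.001
finger_force: 3.6
```

>>> send_rows([
  [-0.15,0,0,0],
  [-0.3,0,0,0],
  [-0.3,0,0,0],
])

```text
t: 17.4
position: [0.5083, -0.1673, 0.0358]
eef_rot: [-2.142, -2.287, -0.008]
ft_force: [-2.7, 13.3, 3.6]
gripper_width: -0.003
finger_force: 6.2
```

>>> send_rows([
  [0.6,0,0,0],
  [1.4,0,0,0],
  [2.2,0,0,0],
  [2.2,0,-1,0],
  [2.2,0,-3.5,0],
  [2.2,0,-7,0],
  [2.2,0,-11,0],
  [2.2,0,-15,0],
  [2.2,0,-17,0],
  [2.2,0,-17,0],
])

```text
t: 18.4
position: [0.5095, -0.1532, 0.2099]
eef_rot: [2.149, 2.281, 0.005]
ft_force: [0.9, -0.2, -0.2]
gripper_width: 0.001
finger_force: 0.0
```

```bash
python3 - <<'E'
from h import *
np.set_printoptions(precision=4,suppress=True)
go(0,0,.2)
c,P=cloud("wrist"); cv2.imwrite("pics/w7.png",c["image"][:,:,::-1])
for l in("disc_axis","disc_tip","plain_axis","plain_tip"):
    for n in("wrist","side"):
        cc=c if n=="wrist" else cam("side")
        for d in manip.place_of(l,n)[:1]: print(n,l,np.round(d["position"]),round(d["confidence"],2),tobox(at_z(cc,n,d["position"],.075)))
E
```

```text
t 18.4 box [-0.0308 -0.0095] z 0.2099 F [ 0.9  -0.19 -0.16] yaw err -1.572 tilt [ 0.008 -0.002 -1.   ]
shift cm [0.96 3.07 1.01]
wrist disc_axis [227. 204.] 0.73 [-0.0691 -0.0465]
side disc_axis [204. 294.] 0.8 [-0.0677 -0.0346]
wrist disc_tip [286. 199.] 0.63 [-0.0041 -0.0411]
side disc_tip [232. 290.] 0.94 [-0.0094 -0.0414]
wrist plain_axis [327. 200.] 0.8 [ 0.0418 -0.0427]
side plain_axis [255. 286.] 0.82 [ 0.04   -0.0436]
wrist plain_tip [336. 146.] 0.84 [0.0485 0.0171]
side plain_tip [252. 262.] 0.65 [0.0484 0.0176]
```

View pics/w7.png

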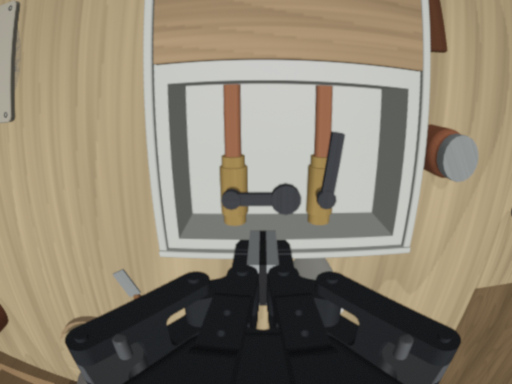

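The view shows the disc lever lying across its pipe, hub (232,199) to disc (286,199). The plain lever is unchanged, the cover is open, and the gripper is clear above. I'll hand it in.

```bash
python3 - <<'E'
from h import *
bat("side"); print(np.abs(manip.state()["joint_velocities"]).max()); print(manip.job_done())
E
```

```text
side batten box-frame 45 [(np.float64(61.2), np.float64(202.5)), (np.float64(19.6), np.float64(35.6))] medz 0.1109
0.0031869861075613233
the job is handed in; nothing more can be done
None
```

I slid the cover fully open against the end of the rim and pushed the disc valve shut to its stop; the plain valve is as it was, the arm finished clear of everything, and the job is handed in.

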